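# Draw a circuit board into its test connector and lock it

## Robot

A 6-joint arm with a two-finger parallel gripper is mounted at the origin on the work surface. World frame = base frame: x ahead of the robot, y to its left, z up, the work surface at z = 0. Lengths are in mm, angles in rad, forces in N, time in s.
With the tool pointing down it reaches from about 275 to 825 mm from the base axis. Payload 4.9 kg.
Tool frame: the origin (TCP) lies midway between the tips of the shut fingers; the grasp point (between the pads) lies behind it (bot.pinch_z is the z of the grasp point in the tool frame, in mm); z points along the fingers, y is the line along which they close (so a half turn about z gives the same grasp; the last joint's range is limited). The gripper opens to 85 mm and grips with 20 to 120 N. Pads are 22 mm wide; open, the fingers measure 114 mm over their backs; the gripper's body (76 mm by 85 mm) begins 54 mm behind the grasp point. The pads swing forward as they close: fully open they stand 13 mm farther back than shut.
Start: joints at [-1.359, 0.326, -0.193, 1.052, 0, 1.437], TCP at [186.435, -517.456, 231.281] pointing down, gripper open.
Joint ranges: [-2.65, 2.65], [-0.97, 1.79], [-1.3, 1.35], [-1.93, 2.1], [-1.47, 1.37], [-3.14, 3.14]. Speed limits (rad/s): [2.57, 2.57, 3.14, 3.14, 3.14, 3.14].

## Interface

Orientations are given as a unit quaternion [w, x, y, z].
In Python, from cell import bot, eyes, ticket, spotter gives the robot as it stands.
- The arm moves only by the tool drive_tool, never from a script. Its argument "motion" is a list of rows, each a list of 4 numbers: the shift along the world's x, y, z in cm, then the turn about the world's z in degrees. In form: [[tx, ty, tz, yaw], ...]. A call has 1 to 5 rows; each row shifts and turns the commanded pose from where the row before left it; what a row does not reach is not made up. A row lasts 1/8 s, in which the tool goes at most 62.5 mm and 10.7 degrees, less where a joint would pass 70% of its speed; a pose out of reach is approached as far as the arm can. A call is refused whole if a number of a shift passes 6.25 or a number of a turn 10.7, either way. A call with a gripper value outside its range is refused whole. "jaw" is the opening, from 0 (shut) to 1 (fully open), set as the call begins (left out, the last holds). The fingers move at their own pace and stop on an object; "grip_force" is the grip in N (left out, the last holds). Time passes only in rows, so rows that do not move let the fingers close. It gives the time, the measured TCP pose, the force, the opening and the grip force at its end, in the units of the state.
- bot.state(): the state, without advancing time (a new reading comes with each control period).
- eyes.get_image(name): name is "scene" or "top" or "wrist"; returns the picture (384x512x3 uint8, red, green, blue); there is no depth.
- eyes.camera_params(name): a dict with "K" (3x3 intrinsics, pixels), "R" (3x3) and "t" (3): a world point X has camera coordinates R X + t. Camera axes: x right, y down, z forward; pixel columns grow to the right and rows downward; lengths in mm; the calibration is good to about 2 mm. A picture is of the moment at which its call begins: read the wrist's pose just before it. camera_params takes no time and is no camera call; for the wrist camera it gives the pose at the moment of the call.
- ticket.job_done(): hands the job in; it is judged then, once.
Trained networks look in the newest picture that a camera, given by its name, has taken for a name from the list of things; names that differ only in an ending like _2 or _b are one class to them, and where a whole thing is asked for, a point or a joint stands for the part that bears it (a point fixed in the world has none). Each returns a list of dicts, best first, with "confidence" (0 to 1); they miss things now and then, are a little off and sometimes report something else, mostly with a low value. They report only what shows in the picture. A call takes as long as a camera call. They do not tell look-alikes from the thing itself.
- spotter.search_frame(camera, target): "extent" ([centre column, centre row, width, height] in pixels, round what is visible of it).
- spotter.cut_out(camera, target): "mask" (384x512 bool, what is visible of it) and "extent" ([centre column, centre row, width, height] in pixels, round what is visible of it).
The state is a dict: "clock": time; "qpos": joint angles; "qvel": joint speeds; "joint_efforts": joint torques, N m; "tcp_pos": TCP position; "tool_rot": TCP orientation; "force": force on the tool from outside, world axes, zero at the start; "wrist_torque": the same for the moment, N m; "width": finger opening in mm; "grasp_force": force on a finger pad.
Only numpy, scipy, OpenCV 4.12 (cv2) and the standard library are available. Lean on these libraries where they do the work, as an engineer would, in place of code of your own. Each camera call takes 0.05 s, during which the arm holds its last target. There are 200 camera calls.

## Task

The blue circuit board is stuck half under the grey hood of the test fixture, level with the rails beside it. Press on its top, firmly but not hard, and draw it towards the robot, flat between the rails, until its gold edge has pushed the contact bar under the clear cover fully home, then push the red-knobbed bolt fully in to lock the board there. The board cracks if it is pressed with more than 30 N; leave everything else on the bench as it is, and end clear of the fixture.

Things in the scene. Friction and masses are not known exactly. Their poses are not given: they have to be found in the camera images.
- fixture: Fixed test fixture: aluminium slab, x -185 to 155, y -75 to 115 mm about this origin (on the table), -x end towards the robot, yawed a little. Top 20 mm above the table. Two black rails along x (inner faces at y = -42 and 42 mm, 13 mm wide, top 26 mm above the table). Between them a slippery bed: 20 mm above the table at x = -145 mm, and from there it falls away to +x by 0.3 to 1 degree, varying.
- hood_edge (a point): Middle of the yellow near edge of the grey hood, on its top, 36 mm above the table: at x = 25, y = 0 mm of the fixture. The hood reaches from there to x = 155, y -53 to 53 mm; its underside is 31 mm above the table. The board's tail is under it and stays about 10 mm under it even when home.
- cover_edge (a point): Middle of the far edge of the clear cover over the contact bar, on its top, 35 mm above the table: at x = -132, y = 0 mm of the fixture. The cover reaches back to x = -185, y -53 to 53 mm, underside 31 mm above the table; behind it the white connector housing, x -185 to -165 mm, is 38 mm tall.
- board: Loose blue circuit board on a carrier plate, 180 (x) x 80 (y) x 6 mm, 0.16 kg, axes as the fixture's; origin under its centre. It lies on the sloping bed, flat top level with the rails or up to 3 mm lower; so the top rises as it is drawn (painted parts do not count). Fully home, its origin is at x = -55 mm of the fixture; it starts 50 to 90 mm farther (+x). Play 2 mm each side. Rigidly supported.
- notch (a point): Centre of the mouth of the notch in the board's left (+y) edge, on its top: x = 10, y = 40 mm of the board. The notch is 16 mm long (x) and 15 mm deep. The board slides on the bed and rails with low friction (about 0.08); fingertips hold it better (about 0.5 or more), and need some 15 to 22 N of pressing to seat it. It cracks above 30 N.
- contacts (a joint): Travel of the gold contact bar (80 mm wide, under the clear cover) into its housing, m: 0 out (its face at x = -135 mm of the fixture) to 0.010 fully home (x = -145 mm), pushed by the board's near (-x) edge. It starts 0 to 3 mm in, resists with about 2 N of friction all along, has no spring and stays where it is left.
- lock_bolt (a joint): Travel of the steel bolt (10 mm wide) towards -y of the fixture, m: 0 drawn out (tip 4 mm clear of the board) to 0.016 fully in (12 mm inside the board's notch). Starts 0 to 2 mm in. Resists with about 2 N of friction, no spring. The board's edge blocks it unless the board is home within 3 mm.
- bolt_knob (a point): Centre of the top of the bolt's red upright knob, 14 mm across, 30 mm tall, top 55 mm above the table, at x = -45 mm of the fixture; y = 80 mm with the bolt out, 64 mm with it in. Low steel guides beside the bolt (x -60 to -53 and -37 to -30, y 57 to 95 mm) are 27 mm tall. Free space on the knob's +y side.
- heatsink: Black finned heat sink 45 x 40 x 22 mm, lying on the hood; leave alone. Origin under its centre.
- spare_board: Green circuit board 110 x 70 x 6 mm on the table to the right of the fixture; leave alone. Origin under its centre.
- coil: Red toroid coil, 48 mm across, 18 mm high; leave alone. Origin under its centre.
- meter: Yellow multimeter lying on its back, 150 x 75 x 35 mm; leave alone. Origin under its centre.
- screwdriver: Screwdriver 170 mm long lying on the table; leave alone.
- solder_spool: Metal spool 60 mm across, 40 mm high; leave alone. Origin under its centre.
- flux_jar: Small jar 48 mm across, 60 mm high; leave alone. Origin under its centre.
Mind the look-alikes: they are no part of the job. There is more than one size of the board; the one meant has the size given above.

How it is judged (in metres and radians):
On the way, in this order (a step that is already met when the one before it is completed fails the run):
1. the board is drawn in until it has pushed the contact bar home, the bolt still out (value of joint contacts above 0.008 m and x of board in the frame of fixture below -0.0525 m and value of joint lock_bolt below 0.008 m), for 0.2 s.
2. the bolt is pushed in behind it, into the board's notch (value of joint contacts above 0.008 m and x of board in the frame of fixture below -0.0525 m and value of joint lock_bolt above 0.013 m), for 0.2 s.
At the end, for the whole second after the job is handed in: The contact bar is pushed in more than 8 of its 10 mm, the board lies flat on the bed within 2.5 mm of fully home, the locking bolt is in more than 13 of its 16 mm, and the board is at rest and released (all of step 2 and z of board in the frame of fixture below 0.0225 m and linear speed of board below 0.01 m/s and contact force between the arm and board below 0.1 N); the robot touches nothing.
It fails at once if the board pressed with more than 30 N (contact force between the arm and board above 30 N).
It fails at once if the board tipped up or pulled out of its rails (angle between board's own z axis and vertical above 0.12 rad or z of board in the frame of fixture above 0.032 m).
It fails at once if another thing on the bench moved by more than 25 mm (distance of any of heatsink, spare_board, coil, meter, screwdriver, solder_spool, flux_jar from where it was at the start of the episode above 0.025 m).
It also fails if it takes over 58 s, if anything falls off the work surface, if the arm or the gripper's body presses on something with over 40 N, if the wrist force passes 120 N, or if a joint passes its speed limit or range.

## Working session

There is one attempt and no reset: what is moved stays moved. The work goes in short steps, Python scripts to look and compute and a tool call to move; the robot and the scene stay as the last step left them, time stands still between calls to the robot, and variables do not carry over. Pictures are saved under pics/ and viewed, at most 10 in all, crops included, and the job is handed in when it is done.

Besides the shell and the picture viewer there is one more tool, called after "Emit:" as name([rows], argument=value, ...), one row to a line, values as JSON. drive_tool: Moves the arm, as the interface text tells. Its arguments: {"type":"object","properties":{"motion":{"type":"array","items":{"type":"array","items":{"type":"number"}}},"jaw":{"type":"number"},"grip_force":{"type":"number"}},"required":["motion"]}

```bash
mkdir -p pics; ls
cat > h.py <<'E'
import numpy as np, cv2
from cell import bot, eyes, ticket, spotter
def ray(cam,uv,z):
    p=eyes.camera_params(cam);K,R,t=map(np.array,(p['K'],p['R'],p['t']))
    d=R.T@np.linalg.solve(K,[uv[0],uv[1],1.]);c=-R.T@t
    return c+d*(z-c[2])/d[2]
def proj(cam,X):
    p=eyes.camera_params(cam);K,R,t=map(np.array,(p['K'],p['R'],p['t']))
    q=K@(R@np.array(X,float)+t);return q[:2]/q[2]
def save(cam,n):
    im=eyes.get_image(cam);cv2.imwrite(f'pics/{n}.png',im[:,:,::-1]);return im
E
python3 - <<'E'
from h import *
a=save('top','top');b=save('scene','scene')
cv2.imwrite('pics/both.png',cv2.resize(np.vstack([a,b])[:,:,::-1],None,fx=.78,fy=.78))
cv2.imwrite('pics/topbig.png',cv2.resize(a[:,:,::-1],(800,600),interpolation=cv2.INTER_CUBIC))
for n in ['bolt_knob','board','hood_edge','cover_edge','notch','contacts','lock_bolt','fixture']:
    for c in ['top']:
        r=spotter.search_frame(c,n); print(n,[(np.round(x['extent']),round(x['confidence'],2)) for x in r[:3]])
print(bot.state()['clock'],eyes.camera_params('top'),bot.pinch_z)
E
```

```text
pics
bolt_knob [(array([203., 181.,  18.,   6.]), 0.42)]
board [(array([228., 172.,  33.,  31.]), 0.88), (array([332., 207.,  54.,  40.]), 0.79)]
hood_edge [(array([221., 169.,  77., 133.]), 0.81), (array([205., 179.,  20.,   6.]), 0.51)]
cover_edge [(array([220., 172.,  81., 134.]), 0.89)]
notch [(array([334., 206.,  55.,  36.]), 0.79), (array([231., 171.,  38.,  30.]), 0.72)]
contacts [(array([220., 169.,  85., 136.]), 0.31)]
lock_bolt [(array([201., 180.,  25.,   9.]), 0.63)]
fixture [(array([222., 172.,  80., 132.]), 0.98)]
0.5 {'K': array([[408.0080789 ,   0.        , 254.35543928],
       [  0.        , 408.0080789 , 185.62398654],
       [  0.        ,   0.        ,   1.        ]]), 'R': array([[ 0.02262484, -0.99967968, -0.01134216],
       [-0.99310813, -0.02116824, -0.11527427],
       [ 0.11499725,  0.01387205, -0.99326895]]), 't': array([ -35.45353753,  557.02965966, 1013.57021461])} -18.700000000000003
```

View pics/topbig.png

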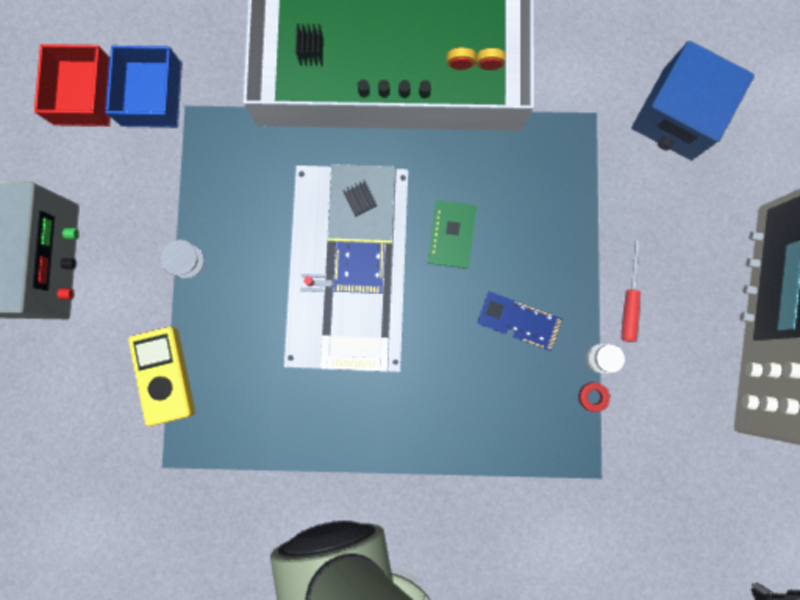

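The picture shows the fixture at about (345,268) of the 800x600 view, with its hood to the top (yellow edge at y≈240) and its cover at the bottom (≈345). There are two blue boards: one between the rails under the hood at (357,267), and one loose on the table at (520,320). The one meant is the board in the rails, since it lies half under the hood. The crop below should confirm this.

Run:
```python
from h import *
from scipy.optimize import least_squares
a=cv2.imread('pics/top.png')
x0,y0=175,98
c=cv2.resize(a[y0:y0+146,x0:x0+95],None,fx=4.1,fy=4.1,interpolation=cv2.INTER_CUBIC)
cv2.imwrite('pics/crop.png',c)
uv=np.array([(296,166),(408,169),(400,372),(285,367),(328,241),(393,242)])/1.5625
L=np.array([(155,115,20),(155,-75,20),(-185,-75,20),(-185,115,20),(25,53,36),(25,-53,36)],float)
def W(p,L):
    c,s=np.cos(p[2]),np.sin(p[2]);return np.c_[p[0]+c*L[:,0]-s*L[:,1],p[1]+s*L[:,0]+c*L[:,1],L[:,2]]
f=lambda p:np.ravel([proj('top',X)-u for X,u in zip(W(p,L),uv)])
r=least_squares(f,[600,50,0]);print(r.x,np.round(r.fun,1))
for l in [(25,0,36),(-132,0,35),(-45,80,55),(-45,64,55)]:
    w=W(r.x,np.array([l],float))[0];print(l,w,(proj('top',w)-[x0,y0])*4.1)
```

```text
[ 6.11320984e+02  4.08113087e+01 -1.46732612e-02] [ 0.3 -0.1  0.1  0.3  0.5 -0.4 -0.1  0.  -0.1 -0.3 -0.6  0.4]
(25, 0, 36) [636.31829275  40.44449033  36.        ] [226.8901318  232.13648827]
(-132, 0, 35) [479.33519386  42.74810966  35.        ] [215.82082139 482.24583776]
(-45, 80, 55) [567.49964705 121.46296972  55.        ] [ 89.46848269 334.03246481]
(-45, 64, 55) [567.26488329 105.46469213  55.        ] [115.48769163 334.95896045]
```

View pics/crop.png

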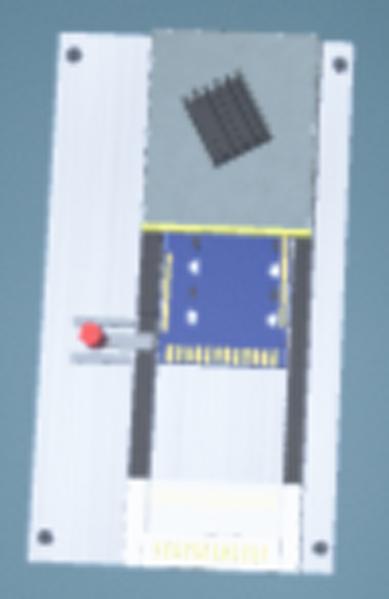

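The fit agrees to within 0.6 px. The knob comes out at crop (90,334), as seen, and the yellow edge at row 232. The board in the rails is the one meant: its gold edge is at row 367, about fixture x = -60, and it is about 80 mm wide. I'll press at about fixture (-15, 0), which is world (596, 41).

Emit:
drive_tool([
  [3.4, 4.6, 0, 0],
  [3.4, 4.6, 0, 0],
  [3.4, 4.6, 0, 0],
  [3.4, 4.6, 0, 0],
  [3.4, 4.6, 0, 0],
], jaw=0)

```text
clock: 1.12
tcp_pos: [357.4, -286.1, 231.6]
tool_rot: [0.0, 0.985, 0.172, 0.0]
force: [-0.0, -0.4, -0.3]
width: -0.2
grasp_force: 0.0
```

Emit:
drive_tool([
  [3.4, 4.6, 0, 0],
  [3.4, 4.6, 0, 0],
  [3.4, 4.6, 0, 0],
  [3.4, 4.6, 0, 0],
  [3.4, 4.6, -1, 0],
])

```text
clock: 1.75
tcp_pos: [528.2, -56.0, 222.1]
tool_rot: [0.001, 0.985, 0.172, 0.001]
force: [0.3, -0.3, 0.4]
width: -0.0
grasp_force: 0.0
```

Emit:
drive_tool([
  [3.4, 4.85, -2, -7],
  [3.4, 4.85, -3, -7],
  [0, 0, -4, -6.6],
  [0, 0, -4, 0],
  [0, 0, 0, 0],
])

```text
clock: 2.38
tcp_pos: [589.5, 37.1, 90.0]
tool_rot: [-0.0, 1.0, -0.007, -0.003]
force: [-0.0, -0.5, -0.4]
width: 0.1
grasp_force: 0.0
```

Run:
```python
from h import *
s=bot.state();print(s['tcp_pos'],s['tool_rot'],s['force'],s['clock'])
im=save('scene','s2');w=save('wrist','w2')
p=np.array(s['tcp_pos'],float)
print(proj('scene',p),proj('scene',[596,41,24]),proj('wrist',[596,41,24]))
v=np.hstack([cv2.resize(im[100:330,130:400],(400,340)),cv2.resize(w,(400,340))])
cv2.imwrite('pics/v2.png',v[:,:,::-1])
```

```text
[589.51116125  37.09148152  90.04015375] [-1.95005451e-04  9.99971793e-01 -6.65036308e-03 -3.48536689e-03] [-0.01188423 -0.53715071 -0.39729365] 2.375
[259.15330114 207.9448488 ] [258.29879911 227.96777605] [248.88868131 199.89203027]
```

View pics/v2.png

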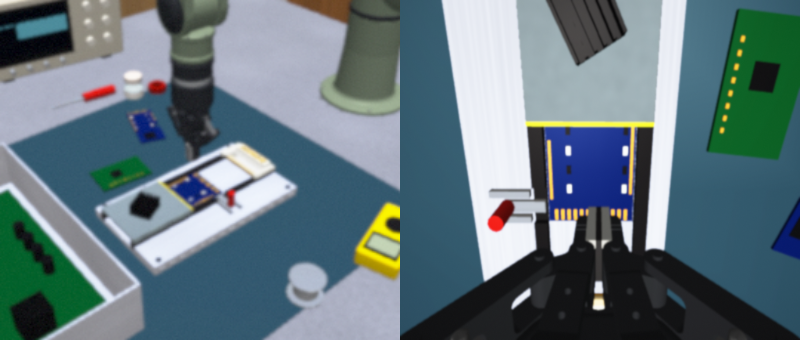

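The left view shows the tool above the board. The right (wrist) view shows the gold edge at wrist pixel (250,240), ahead of the clear bed, with the hood's yellow edge at about row 140. I'll work out the travel and go down.

Run:
```python
from h import *
w=cv2.imread('pics/w2.png')
for col in (205,225,285): 
    print(col,[tuple(w[r,col]) for r in range(240,256,2)])
for uv in [(205,248),(250,248),(285,248),(250,140)]:print(uv,ray('wrist',uv,24 if uv[1]>200 else 36))
```

```text
205 [(np.uint8(121), np.uint8(107), np.uint8(140)), (np.uint8(120), np.uint8(100), np.uint8(129)), (np.uint8(121), np.uint8(90), np.uint8(110)), (np.uint8(122), np.uint8(87), np.uint8(107)), (np.uint8(164), np.uint8(120), np.uint8(118)), (np.uint8(245), np.uint8(235), np.uint8(231)), (np.uint8(250), np.uint8(245), np.uint8(242)), (np.uint8(250), np.uint8(245), np.uint8(242))]
225 [(np.uint8(84), np.uint8(214), np.uint8(249)), (np.uint8(81), np.uint8(214), np.uint8(249)), (np.uint8(78), np.uint8(214), np.uint8(249)), (np.uint8(75), np.uint8(209), np.uint8(247)), (np.uint8(98), np.uint8(151), np.uint8(192)), (np.uint8(161), np.uint8(146), np.uint8(143)), (np.uint8(147), np.uint8(136), np.uint8(132)), (np.uint8(126), np.uint8(116), np.uint8(112))]
285 [(np.uint8(115), np.uint8(103), np.uint8(137)), (np.uint8(113), np.uint8(105), np.uint8(139)), (np.uint8(109), np.uint8(110), np.uint8(145)), (np.uint8(109), np.uint8(112), np.uint8(145)), (np.uint8(139), np.uint8(119), np.uint8(137)), (np.uint8(235), np.uint8(221), np.uint8(214)), (np.uint8(245), np.uint8(238), np.uint8(235)), (np.uint8(244), np.uint8(237), np.uint8(234))]
(205, 248) [557.38123471  75.32615724  24.        ]
(250, 248) [556.91478476  40.88585004  24.        ]
(285, 248) [556.55205935  14.1040379   24.        ]
(250, 140) [641.31323632  39.23499166  36.        ]
```

Emit:
drive_tool([
  [0.8, 0.4, -3, 0],
  [0, 0, -1.8, 0],
  [0, 0, -0.8, 0],
  [0, 0, 0, 0],
])

```text
clock: 2.98
tcp_pos: [600.2, 40.5, 37.2]
tool_rot: [0.0, 1.0, -0.007, -0.0]
force: [-0.3, -0.6, -0.2]
width: 0.2
grasp_force: 0.0
```

Emit:
drive_tool([
  [0, 0, -0.7, 0],
  [0, 0, 0, 0],
])

```text
clock: 3.22
tcp_pos: [600.3, 40.6, 30.0]
tool_rot: [0.0, 1.0, -0.007, -0.0]
force: [-0.2, 0.3, -0.1]
width: -0.1
grasp_force: 0.0
```

Emit:
drive_tool([
  [0, 0, -0.3, 0],
  [0, 0, 0, 0],
])

```text
clock: 3.48
tcp_pos: [600.3, 40.7, 27.0]
tool_rot: [-0.0, 1.0, -0.007, -0.0]
force: [-0.6, 0.4, -0.8]
width: -0.2
grasp_force: 0.0
```

Emit:
drive_tool([
  [0, 0, -0.1, 0],
  [0, 0, 0, 0],
])

```text
clock: 3.72
tcp_pos: [600.4, 40.7, 26.0]
tool_rot: [0.0, 1.0, -0.007, -0.0]
force: [-0.8, 0.0, -0.2]
width: 0.2
grasp_force: 0.0
```

Emit:
drive_tool([
  [0, 0, -0.1, 0],
  [0, 0, 0, 0],
])

```text
clock: 3.98
tcp_pos: [600.3, 40.7, 25.0]
tool_rot: [-0.0, 1.0, -0.007, -0.0]
force: [-0.5, 0.4, -0.7]
width: -0.2
grasp_force: 0.0
```

Emit:
drive_tool([
  [0, 0, -0.05, 0],
  [0, 0, 0, 0],
])

```text
clock: 4.22
tcp_pos: [600.4, 40.7, 24.5]
tool_rot: [-0.0, 1.0, -0.007, -0.0]
force: [0.2, -0.1, -0.1]
width: -0.0
grasp_force: 0.0
```

Emit:
drive_tool([
  [0, 0, -0.05, 0],
  [0, 0, 0, 0],
])

```text
clock: 4.47
tcp_pos: [600.8, 40.7, 24.4]
tool_rot: [0.0, 1.0, -0.007, 0.0]
force: [-0.3, -0.3, 3.1]
width: 0.5
grasp_force: 1.4
```

Emit:
drive_tool([
  [0, 0, -0.05, 0],
  [0, 0, 0, 0],
])

```text
clock: 4.72
tcp_pos: [601.2, 40.6, 24.4]
tool_rot: [0.0, 1.0, -0.007, 0.001]
force: [-0.3, 0.1, 6.0]
width: 0.0
grasp_force: 2.9
```

Emit:
drive_tool([
  [0, 0, -0.05, 0],
  [0, 0, 0, 0],
])

```text
clock: 4.97
tcp_pos: [601.7, 40.6, 24.3]
tool_rot: [0.0, 1.0, -0.007, 0.001]
force: [-0.9, -0.4, 7.8]
width: -0.2
grasp_force: 4.1
```

Emit:
drive_tool([
  [0, 0, -0.1, 0],
  [0, 0, 0, 0],
])

```text
clock: 5.22
tcp_pos: [602.6, 40.6, 24.3]
tool_rot: [0.0, 1.0, -0.007, 0.002]
force: [-0.8, 0.1, 12.7]
width: -0.0
grasp_force: 6.3
```

Emit:
drive_tool([
  [0, 0, -0.07, 0],
  [0, 0, 0, 0],
])

```text
clock: 5.48
tcp_pos: [603.2, 40.5, 24.2]
tool_rot: [0.0, 1.0, -0.007, 0.003]
force: [-1.4, 1.0, 15.9]
width: -0.2
grasp_force: 8.0
```

Emit:
drive_tool([
  [-0.2, 0, 0, 0],
  [-0.3, 0, 0, 0],
  [0, 0, 0, 0],
])

```text
clock: 5.85
tcp_pos: [598.9, 40.5, 24.3]
tool_rot: [0.0, 1.0, -0.007, 0.004]
force: [0.6, -0.1, 14.5]
width: 0.1
grasp_force: 7.3
```

Emit:
drive_tool([
  [-0.3, 0.005, 0, 0],
  [-0.3, 0.005, 0, 0],
  [-0.3, 0.005, 0, 0],
  [-0.3, 0.005, 0, 0],
  [0, 0, 0, 0],
])

```text
clock: 6.48
tcp_pos: [587.1, 40.7, 24.4]
tool_rot: [0.0, 1.0, -0.007, 0.004]
force: [0.7, -0.0, 15.7]
width: -0.2
grasp_force: 7.9
```

```bash
cat > b.py <<'E'
from h import *
r=spotter
im=save('wrist','wb')
s=bot.state()
print('tcp',np.round(s['tcp_pos'],1),'F',np.round(s['force'],1))
# near edge of board: blue/gold -> white bed along columns, beside the fingers
hsv=cv2.cvtColor(im,cv2.COLOR_RGB2HSV)
blue=cv2.inRange(hsv,(105,90,30),(130,255,255))
for y in (68,64,14,18):
    best=None
    for x in np.arange(640,440,-.5):
        u=proj('wrist',[x,y,24.5]);c,r=int(round(u[0])),int(round(u[1]))
        if 0<=r<384 and blue[r,c]:best=x
    print(y,best)
E
python3 b.py
```

```text
tcp [587.1  40.7  24.4] F [ 0.1 -0.1 16.1]
68 565.5
64 566.5
14 564.0
18 565.5
```

View pics/wb.png

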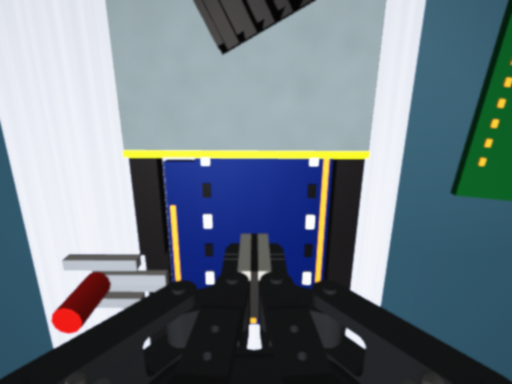

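The wrist view shows the board under the fingers between the rails, with the hood edge at row 155, white marks at rows 162, 222 and 278, and the knob at (68,320). The near edge is hidden, so I'll track the marks instead.

```bash
cat > m.py <<'E'
from h import *
import sys
def marks(im,pose=None):
    g=cv2.inRange(im,(200,200,200),(255,255,255))
    n,l,st,c=cv2.connectedComponentsWithStats(g)
    return [(np.round(c[i],1),st[i,4]) for i in range(1,n) if 15<st[i,4]<300 and 150<c[i][1]<300 and 160<c[i][0]<340]
if __name__=='__main__':
    im=save('wrist','m'); s=bot.state(); print(np.round(s['tcp_pos'],1),np.round(s['force'],1),s['clock'])
    for c,a in marks(im): print(c,a,np.round(ray('wrist',c,24.5),1))
E
python3 - <<'E'
from h import *; from m import marks
import numpy as np
p=eyes.camera_params('wrist');R=np.array(p['R']);cc=-R.T@np.array(p['t']);s=bot.state();off=cc-np.array(s['tcp_pos'])
print(off)
im=cv2.imread('pics/wb.png')
for c,a in marks(im):print('now',c,a,ray('wrist',c,24.5)-0)
im=cv2.imread('pics/w2.png')
d=np.array([589.5,37.1,90.0])-np.array(s['tcp_pos'])
for c,a in marks(im):print('w2',c,a,ray('wrist',c,24.5-d[2])+d)
print(ray('wrist',(250,140),36-d[2])+d,ray('wrist',(247,155),36), ray('wrist',(250,248),24.5-d[2])+d)
E
```

```text
[ 78.05172871  -0.35704692 142.97751283]
now [204.9 161. ] 78 [634.85143177  63.80079841  24.5       ]
now [176.8 158.1] 34 [636.41432748  76.8744872   24.5       ]
now [313.4 161.5] 72 [633.91196034  12.84917667  24.5       ]
now [207.3 220.9] 108 [604.42820023  64.45545719  24.5       ]
now [309.7 221.4] 116 [603.46009847  13.37803575  24.5       ]
now [209.5 277.5] 92 [571.98812975  65.18944158  24.5       ]
now [247.3 273.4] 18 [574.20123878  45.11029648  24.5       ]
now [260.5 273.3] 16 [574.1669258  38.1475276  24.5      ]
now [306.5 277.7] 95 [571.16780088  13.79171327  24.5       ]
w2 [214.5 169.6] 57 [617.19708794  64.74791741  24.5       ]
w2 [288.  170.2] 65 [616.07376986  13.97063604  24.5       ]
w2 [216.5 212.6] 55 [585.33516067  64.95053828  24.5       ]
w2 [286.4 213. ] 52 [584.33572833  14.525885    24.5       ]
w2 [168.8 219.7] 33 [580.27815095  99.89019999  24.5       ]
w2 [291.  262.4] 289 [543.97305323  10.33003609  24.5       ]
w2 [247.3 273.4] 18 [534.85740022  43.74545273  24.5       ]
w2 [260.5 273.3] 16 [534.80734396  33.58806829  24.5       ]
[638.93510225  39.69458008  36.        ] [639.66338941  43.67988931  36.        ] [556.58314752  41.28543567  24.5       ]
```

Emit:
drive_tool([
  [-0.3, 0.005, 0, 0],
  [-0.4, 0.005, 0, 0],
  [-0.4, 0.005, 0, 0],
  [-0.4, 0.005, 0, 0],
  [-0.4, 0.005, 0, 0],
])

```text
clock: 7.15
tcp_pos: [569.0, 40.9, 24.7]
tool_rot: [0.0, 1.0, -0.007, 0.005]
force: [2.9, -0.2, 16.8]
width: 0.1
grasp_force: 8.4
```

Emit:
drive_tool([
  [-0.4, 0.005, 0, 0],
  [-0.4, 0.005, 0, 0],
  [-0.4, 0.005, 0, 0],
  [-0.2, 0.005, 0, 0],
  [0, 0, 0, 0],
])

```text
clock: 7.78
tcp_pos: [555.0, 41.1, 24.8]
tool_rot: [0.0, 1.0, -0.007, 0.005]
force: [0.8, -0.0, 18.7]
width: -0.1
grasp_force: 9.4
```

```bash
python3 m.py
```

```text
[555.   41.1  24.8] [ 1.5 -0.5 18.9] 7.825
[205.  157.4] 135 [604.4  64.1  24.5]
[313.7 158.1] 132 [603.3  13.1  24.5]
[207.3 220.9] 107 [572.2  64.9  24.5]
[309.8 221.3] 115 [571.2  13.6  24.5]
[209.5 277.5] 92 [539.7  65.6  24.5]
[247.3 273.2] 17 [542.   45.5  24.5]
[306.4 277.9] 98 [538.7  14.2  24.5]
```

Emit:
drive_tool([
  [-0.3, 0.005, 0, 0],
  [-0.4, 0.005, 0, 0],
  [-0.4, 0.005, 0, 0],
  [-0.4, 0.005, 0, 0],
  [-0.3, 0.005, 0, 0],
])

```text
clock: 8.45
tcp_pos: [537.8, 41.3, 25.0]
tool_rot: [0.0, 1.0, -0.007, 0.005]
force: [3.2, 0.1, 20.2]
width: 0.1
grasp_force: 10.0
```

Emit:
drive_tool([
  [-0.3, 0.005, 0, 0],
  [-0.3, 0.005, 0, 0],
  [-0.3, 0.005, 0, 0],
  [-0.2, 0, 0, 0],
  [0, 0, 0, 0],
])

```text
clock: 9.07
tcp_pos: [526.9, 41.4, 25.1]
tool_rot: [0.0, 1.0, -0.007, 0.005]
force: [1.1, -0.1, 21.8]
width: 0.3
grasp_force: 11.0
```

Emit:
drive_tool([
  [-0.2, 0.005, 0, 0],
  [-0.2, 0.005, 0, 0],
  [-0.2, 0, 0, 0],
  [0, 0, 0, 0],
])

```text
clock: 9.57
tcp_pos: [521.2, 41.5, 25.2]
tool_rot: [0.0, 1.0, -0.007, 0.006]
force: [1.3, -0.2, 22.8]
width: -0.1
grasp_force: 11.3
```

```bash
python3 m.py
```

```text
[521.1  41.5  25.2] [ 1.4 -0.  22.9] 9.625
[204.9 157.1] 131 [570.6  64.7  24.5]
[313.6 158. ] 132 [569.4  13.5  24.5]
[207.3 220.9] 106 [538.1  65.4  24.5]
[309.8 221.3] 115 [537.2  14.   24.5]
[209.5 277.5] 92 [505.6  66.1  24.5]
[247.5 273.3] 16 [507.9  45.8  24.5]
[306.4 277.9] 96 [504.6  14.5  24.5]
```

Emit:
drive_tool([
  [-0.2, 0, 0.02, 0],
  [-0.15, 0, 0, 0],
  [0, 0, 0, 0],
])

```text
clock: 10.0
tcp_pos: [518.3, 41.5, 25.3]
tool_rot: [0.0, 1.0, -0.007, 0.006]
force: [3.4, 0.1, 19.6]
width: 0.2
grasp_force: 9.8
```

Emit:
drive_tool([
  [-0.1, 0, 0, 0],
  [-0.1, 0, 0, 0],
  [0, 0, 0, 0],
])

```text
clock: 10.38
tcp_pos: [516.5, 41.5, 25.3]
tool_rot: [0.0, 1.0, -0.007, 0.006]
force: [4.4, -0.4, 19.1]
width: -0.1
grasp_force: 9.8
```

```bash
python3 m.py
```

```text
[516.5  41.5  25.3] [ 3.  -0.9 19. ] 10.425
[204.9 157.2] 129 [565.8  64.7  24.5]
[313.5 157.9] 133 [564.8  13.5  24.5]
[207.3 220.9] 105 [533.4  65.4  24.5]
[309.8 221.2] 113 [532.5  14.   24.5]
[209.5 277.5] 92 [500.9  66.1  24.5]
[247.5 273.3] 16 [503.1  45.8  24.5]
[306.5 277.9] 95 [499.9  14.5  24.5]
```

Emit:
drive_tool([
  [-0.1, 0, 0, 0],
  [-0.1, 0, 0, 0],
  [0, 0, 0, 0],
])

```text
clock: 10.8
tcp_pos: [514.6, 41.5, 25.3]
tool_rot: [0.0, 1.0, -0.007, 0.006]
force: [2.5, 1.0, 20.6]
width: -0.0
grasp_force: 9.9
```

Emit:
drive_tool([
  [-0.1, 0, 0, 0],
  [0, 0, 0, 0],
  [0, 0, 0, 0],
])

```text
clock: 11.18
tcp_pos: [513.6, 41.5, 25.4]
tool_rot: [0.0, 1.0, -0.007, 0.006]
force: [4.1, -0.4, 19.8]
width: -0.1
grasp_force: 10.0
```

Emit:
drive_tool([
  [-0.1, 0, 0, 0],
  [0, 0, 0, 0],
  [0, 0, 0, 0],
])

```text
clock: 11.55
tcp_pos: [512.9, 41.5, 25.3]
tool_rot: [0.0, 1.0, -0.007, 0.007]
force: [4.2, 1.4, 18.3]
width: -0.1
grasp_force: 9.6
```

```bash
python3 m.py
```

```text
[512.9  41.5  25.4] [ 4.4 -0.5 19.2] 11.6
[204.7 155.9] 132 [562.8  64.7  24.5]
[313.5 156.1] 131 [562.   13.5  24.5]
[207.2 219.4] 113 [530.6  65.4  24.5]
[309.8 219.9] 108 [529.6  14.   24.5]
[209.5 276.4] 93 [497.9  66.1  24.5]
[306.5 276.6] 93 [497.1  14.5  24.5]
[247.5 273.3] 16 [499.5  45.8  24.5]
```

Emit:
drive_tool([
  [-0.1, 0, 0, 0],
  [-0.1, 0, 0, 0],
  [0, 0, 0, 0],
])

```text
clock: 11.98
tcp_pos: [510.9, 41.4, 25.4]
tool_rot: [0.0, 1.0, -0.007, 0.007]
force: [5.1, 0.0, 20.2]
width: -0.2
grasp_force: 9.7
```

```bash
python3 m.py
```

```text
[510.9  41.4  25.4] [ 4.6  0.6 19.9] 12.025
[204.1 151.5] 136 [563.   64.9  24.5]
[313.7 152.1] 133 [562.   13.4  24.5]
[206.9 216. ] 112 [530.5  65.4  24.5]
[309.8 216.2] 115 [529.7  14.   24.5]
[209.5 273.1] 97 [497.9  66.   24.5]
[306.5 273.6] 93 [496.9  14.5  24.5]
```

Emit:
drive_tool([
  [0.1, 0, -0.05, 0],
  [0, 0, 0, 0],
  [-0.15, 0, 0, 0],
  [-0.15, 0, 0, 0],
  [0, 0, 0, 0],
])

```text
clock: 12.65
tcp_pos: [509.7, 41.4, 25.4]
tool_rot: [0.0, 1.0, -0.007, 0.007]
force: [4.3, 0.7, 23.4]
width: 0.2
grasp_force: 11.2
```

```bash
python3 m.py
```

```text
[509.7  41.4  25.4] [ 4.7  0.8 22.6] 12.7
[206.7 213.7] 113 [530.5  65.5  24.5]
[309.9 213.9] 111 [529.6  14.   24.5]
[209.  270.8] 97 [498.1  66.1  24.5]
[306.5 271.5] 94 [497.   14.5  24.5]
```

View pics/m.png

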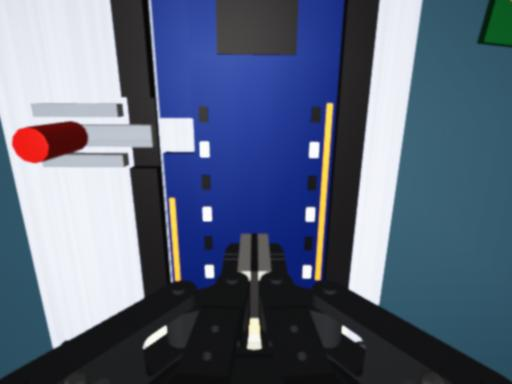

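The board has stopped at 530.5 under further pull. The notch (rows 118–152) is centred on the bolt (rows 125–147), so it is home. I'll lift off and go round to the knob's +y side.

Emit:
drive_tool([
  [0, 0, 0.2, 0],
  [0, 0, 0.3, 0],
  [0, 0, 3, 0],
  [0, 0, 4, 0],
  [1.5, 3, 0.5, 0],
])

```text
clock: 13.32
tcp_pos: [517.5, 68.1, 103.1]
tool_rot: [-0.001, 1.0, -0.006, 0.001]
force: [-0.0, 0.6, 0.3]
width: 0.2
grasp_force: 0.0
```

Emit:
drive_tool([
  [2.2, 4.5, 0, 0],
  [2.1, 4.7, 0, 0],
  [0, 0, 0, 0],
  [0, 0, 0, 0],
])

```text
clock: 13.82
tcp_pos: [560.2, 117.1, 100.2]
tool_rot: [-0.018, 0.999, 0.029, -0.002]
force: [0.1, 0.8, -0.3]
width: -0.2
grasp_force: 0.0
```

```bash
python3 m.py; cp pics/m.png pics/m3.png
```

```text
[560.2 117.  100.4] [ 0.2 -0.7 -0.2] 13.875
[329.6 202.9] 51 [562.5  64.3  24.5]
[323.5 241.8] 46 [530.2  64.7  24.5]
[247.3 273.2] 17 [497.4 122.3  24.5]
[260.5 273.3] 16 [498.1 111.6  24.5]
[317.6 277.5] 37 [498.   65.4  24.5]
```

View pics/m3.png

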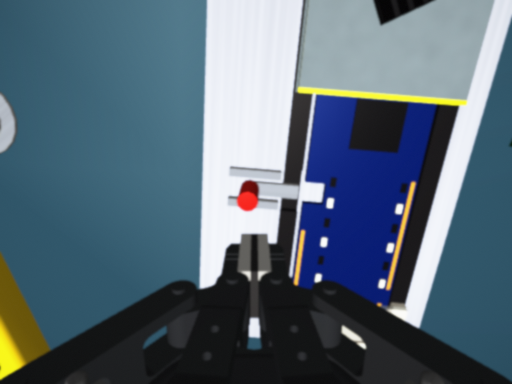

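The board is unchanged (530.2). The knob is at (248,200), just ahead of the fingers. The arm stopped short at y=117, so I'll check for a joint limit.

Run:
```python
from h import *
s=bot.state();print(np.round(s['qpos'],3),np.round(s['qvel'],3),s['tool_rot'],s['tcp_pos']);print(ray('wrist',(248,200),55)); print(dir(bot))
```

```text
[ 0.057  0.484 -0.313  0.777  0.037  3.141] [-0.007 -0.006 -0.001 -0.002  0.    -0.   ] [-0.01843227  0.99940769  0.02899248 -0.00198894] [560.22833139 116.95952416 100.36026772]
[571.53924297 123.83824537  55.        ]
['MotionError', '__class__', '__delattr__', '__dict__', '__dir__', '__doc__', '__eq__', '__format__', '__ge__', '__getattribute__', '__getstate__', '__gt__', '__hash__', '__init__', '__init_subclass__', '__le__', '__lt__', '__module__', '__ne__', '__new__', '__reduce__', '__reduce_ex__', '__repr__', '__setattr__', '__sizeof__', '__str__', '__subclasshook__', '__weakref__', 'pinch_z', 'state']
```

Emit:
drive_tool([
  [0, 0, 0, 10],
  [0, 0, 0, 10],
  [0, 0, 0, 10],
  [0, 0, 0, 10],
  [0, 0, 0, 10],
])

```text
clock: 14.5
tcp_pos: [560.6, 116.6, 100.9]
tool_rot: [-0.017, 0.892, 0.451, -0.009]
force: [0.0, 0.1, -0.7]
width: -0.2
grasp_force: 0.0
```

Emit:
drive_tool([
  [0, 0, 0, 10],
  [0, 0, 0, 10],
  [0, 0, 0, 10],
  [0, 0, 0, 9],
  [0, 0, 0, 0],
])

```text
clock: 15.12
tcp_pos: [560.8, 116.9, 101.0]
tool_rot: [-0.013, 0.693, 0.72, -0.014]
force: [0.6, 1.3, 0.4]
width: 0.0
grasp_force: 0.0
```

Emit:
drive_tool([
  [0.3, 2.2, 0, 0],
  [0.4, 2.2, 0, 0],
  [0, 0, -3, 0],
  [0, 0, -3, 0],
  [0, 0, 0, 0],
])

```text
clock: 15.75
tcp_pos: [566.4, 162.5, 38.8]
tool_rot: [-0.014, 0.692, 0.722, -0.016]
force: [0.0, -0.8, 0.2]
width: -0.1
grasp_force: 0.0
```

Run:
```python
from h import *
im=save('wrist','k');s=bot.state();print(np.round(s['tcp_pos'],1),np.round(s['qpos'],2),np.round(s['force'],1))
p=s['tcp_pos'];print(proj('wrist',p),proj('wrist',[567.5,120,55]))
print([(np.round(x['extent']),x['confidence']) for x in spotter.search_frame('wrist','bolt_knob')])
```

```text
[567.7 162.5  40.4] [ 0.15  0.61 -0.27  0.73  0.    1.68] [-0.3 -0.3 -0.6]
[251.61643411 250.55914136] [246.57016916 338.48739461]
[(array([254., 335.,  14.,  26.]), 0.78)]
```

View pics/k.png

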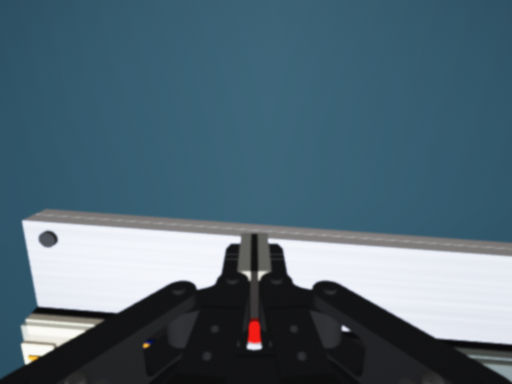

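The knob shows red between the fingers at (254,335), in line with them. I'll push towards -y.

Emit:
drive_tool([
  [0, -0.8, -0.3, 0],
  [0, -0.8, 0, 0],
  [0, -0.4, 0, 0],
  [0, -0.2, 0, 0],
  [0, 0, 0, 0],
])

```text
clock: 16.48
tcp_pos: [568.8, 139.2, 38.3]
tool_rot: [-0.013, 0.692, 0.721, -0.014]
force: [0.5, 1.6, -0.8]
width: 0.2
grasp_force: 0.3
```

Emit:
drive_tool([
  [0, -0.3, 0, 0],
  [0, -0.3, 0, 0],
  [0, -0.3, 0, 0],
  [0, 0, 0, 0],
])

```text
clock: 16.98
tcp_pos: [568.5, 130.0, 38.0]
tool_rot: [-0.013, 0.692, 0.721, -0.014]
force: [-1.0, 1.0, -0.4]
width: -0.4
grasp_force: 0.4
```

Emit:
drive_tool([
  [0, -0.2, 0, 0],
  [0, -0.2, 0, 0],
  [0, -0.1, 0, 0],
  [0, 0, 0, 0],
])

```text
clock: 17.48
tcp_pos: [568.5, 126.5, 38.1]
tool_rot: [-0.014, 0.692, 0.722, -0.013]
force: [-0.2, 6.1, 0.0]
width: 0.3
grasp_force: 2.8
```

Emit:
drive_tool([
  [0, -0.1, 0, 0],
  [0, -0.1, 0, 0],
  [0, 0, 0, 0],
])

```text
clock: 17.85
tcp_pos: [568.4, 126.4, 38.1]
tool_rot: [-0.015, 0.692, 0.722, -0.011]
force: [-0.9, 10.6, -0.7]
width: 0.1
grasp_force: 5.3
```

Emit:
drive_tool([
  [0, -0.1, 0, 0],
  [0, -0.1, 0, 0],
  [0, 0, 0, 0],
])

```text
clock: 18.23
tcp_pos: [568.5, 126.3, 38.2]
tool_rot: [-0.016, 0.691, 0.722, -0.01]
force: [0.4, 15.2, 0.6]
width: 0.1
grasp_force: 7.8
```

That is a hard stop after about 14 mm of bolt travel. I'll back off and check from above.

Emit:
drive_tool([
  [0, 0.5, 0, 0],
  [0, 2.5, 0, 0],
  [0, 2.5, 2, 0],
  [0, 1, 5, 0],
  [-1, 2, 5, 0],
])

```text
clock: 18.85
tcp_pos: [558.9, 205.6, 158.9]
tool_rot: [-0.012, 0.693, 0.721, -0.015]
force: [0.2, 0.6, -0.3]
width: 0.0
grasp_force: 0.0
```

Emit:
drive_tool([
  [-4, 4, 2, 0],
  [-4, 4, 0, 0],
  [-4, 4, 0, 0],
  [-4, 4, 0, 0],
  [0, 0, 0, 0],
])

```text
clock: 19.48
tcp_pos: [396.2, 367.8, 178.1]
tool_rot: [-0.012, 0.69, 0.723, -0.014]
force: [0.6, 0.0, 0.6]
width: 0.3
grasp_force: 0.0
```

Run:
```python
from h import *
a=save('top','end');s=bot.state();print(np.round(s['tcp_pos'],1),np.round(s['force'],1),s['clock'])
c=cv2.resize(a[98:244,175:270],None,fx=4.1,fy=4.1,interpolation=cv2.INTER_CUBIC)
cv2.imwrite('pics/endc.png',c[:,:,::-1])
h=cv2.cvtColor(c,cv2.COLOR_RGB2HSV);m=cv2.inRange(h,(170,150,80),(180,255,255))|cv2.inRange(h,(0,150,80),(6,255,255))
c0=cv2.imread('pics/crop.png');h0=cv2.cvtColor(c0,cv2.COLOR_BGR2HSV);m0=cv2.inRange(h0,(170,150,80),(180,255,255))|cv2.inRange(h0,(0,150,80),(6,255,255))
print([cv2.moments(x,True)['m10']/cv2.moments(x,True)['m00'] for x in (m0,m)])
```

```text
[397.8 366.8 178.1] [ 0.3  0.  -0.5] 19.525
[91.76923076923077, 117.71428571428571]
```

View pics/endc.png

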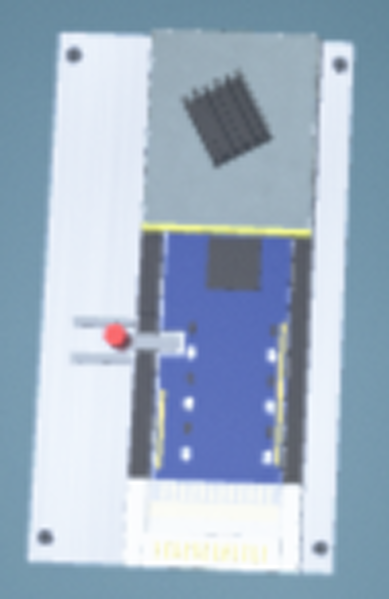

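The board's gold edge is under the cover (row 480). The bolt is in the notch, with the knob at column 118 (fully in was predicted at 115.5). The heat sink has not moved and the arm is clear of the fixture.

```bash
python3 -c "
from cell import ticket
print(ticket.job_done())"
```

```text
the job is handed in; nothing more can be done
None
```

The job is handed in: the board is drawn fully home, the bolt is pushed in to its stop to lock it, and the arm is clear of the fixture; pressing readings peaked at about 23 N, and no verdict came back.

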